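# Back the potter's indexing wheel off by one notch

## Robot

A 7-joint arm with a two-finger parallel gripper is mounted at the origin on the work surface. World frame = base frame: x ahead of the robot, y to its left, z up, the work surface at z = 0. Lengths are in mm, angles in rad, forces in N, time in s.
With the tool pointing down it reaches from about 400 to 900 mm from the base axis. Payload 5.6 kg.
Tool frame: the origin (TCP) lies midway between the tips of the shut fingers; the grasp point (between the pads) lies 19 mm behind it; z points along the fingers, y is the line along which they close (so a half turn about z gives the same grasp; the last joint's range is limited). The gripper opens to 92 mm and grips with 3 to 60 N. Pads are 20 mm wide; open, the fingers measure 128 mm over their backs; the gripper's body (75 mm by 189 mm) begins 69 mm behind the grasp point.
Start: joints at [-1.21, 0.468, -0.012, 1.603, 0.006, 1.071, -0.056], TCP at [255.436, 597.714, 214.592] pointing down, gripper open.
Joint ranges: [-2.53, 2.53], [-0.31, 2.02], [-1.57, 1.55], [0.28, 2.44], [-1.29, 4.43], [0.15, 1.84], [-2.92, 2.92]. Speed limits (rad/s): [2.57, 2.57, 3.14, 3.14, 3.14, 3.14, 3.14].

## Interface

Orientations are given as a rotation vector (axis times angle).
In Python, from cell import robot, grip, kin, viewer gives the robot as it stands. Calls block until the motion is done:
- robot.movep(position, orientation): joint-space move of the TCP to a pose.
- robot.servo_line(position, feed=150, rotation=None): straight line of the TCP; rotation=None keeps the orientation; feed is the mean speed in mm/s.
- robot.goto_joints(angles): joint-space move.
- grip(opening, newtons=None): opening from 0.0 (shut) to 1.0 (fully open); newtons is the grip in N (None keeps the last); returns when the fingers have stopped.
- robot.hold(seconds).
- kin.ik(position, orientation): joint angles nearest the present ones, or None.
- robot.observe(): the state.
- viewer.read_camera(name): name is "scene" or "top" or "wrist"; returns the picture (420x560x3 uint8, red, green, blue); there is no depth.
- viewer.camera_info(name): a dict with "camera_matrix" (3x3 intrinsics, pixels), "R" (3x3) and "t" (3): a world point X has camera coordinates R X + t. Camera axes: x right, y down, z forward; pixel columns grow to the right and rows downward; lengths in mm; the calibration is good to about 2 mm. A picture is of the moment at which its call begins: read the wrist's pose just before it. camera_info takes no time and is no camera call; for the wrist camera it gives the pose at the moment of the call.
A pose or a line that the arm cannot do raises robot.IKError and nothing moves.
- robot.job_done(): hands the job in; it is judged then, once.
Trained networks look in the newest picture that a camera, given by its name, has taken for a name from the list of things; names that differ only in an ending like _2 or _b are one class to them, and where a whole thing is asked for, a point or a joint stands for the part that bears it (a point fixed in the world has none). Each returns a list of dicts, best first, with "confidence" (0 to 1); they miss things now and then, are a little off and sometimes report something else, mostly with a low value. They report only what shows in the picture. A call takes as long as a camera call. They do not tell look-alikes from the thing itself.
- viewer.silhouettes(name, camera): "mask" (420x560 bool, what is visible of it).
- viewer.pinpoint(name, camera): "at" ([x, y, z] in mm, in the coordinates of the camera as it stood for that picture, good to about 4 mm: a listed point, or the origin of a listed thing).
The state is a dict: "t": time; "joints": joint angles; "joint_velocities": joint speeds; "joint_torque": joint torques, N m; "tcp_pos": TCP position; "tcp_rot": TCP orientation; "contact_force": force on the tool from outside, world axes, zero at the start; "wrist_torque": the same for the moment, N m; "grip_width": opening from 0.0 (shut) to 1.0 (fully open); "grip_force": force on a finger pad.
Only numpy, scipy, OpenCV 4.12 (cv2) and the standard library are available. Lean on these libraries where they do the work, as an engineer would, in place of code of your own. Each camera call takes 0.05 s, during which the arm holds its last target. There are 200 camera calls.

## Task

The indexing wheel was advanced one notch too far: with a fingertip press the ratchet pawl's tail to lift its nose out of the notch, push the wheel backward (clockwise from above) exactly one notch by one of its upright pegs, then press the pawl fully down into the new notch and leave everything. Only touch and push, gently: do not grip the pawl or the pegs, keep the teapot standing in the middle of the wheel, and leave the other things on the bench where they are.

Things in the scene. Friction and masses are not known exactly. Their poses are not given: they have to be found in the camera images.
- stand: green cast stand of the indexing wheel, fixed to the bench. Origin on the bench under the wheel's centre, z up. Seen in this frame the pawl's nose is over the wheel's rim at x = -118, y = 0 mm, its hinge pin (along x) at x = -118, y = +92, z = 88 mm, and its tail beyond the pin at y = +92 to +150. The hinge cheeks (36 mm wide) reach up to z = 99 mm; below the tail pad a round rubber stop, 20 mm across, stands up to z = 71 mm on the 12 mm thick foot
- hub (a point): centre of the wheel's upper face, 68 mm above the bench. The aluminium wheel is 260 mm across and 18 mm thick, turns about the vertical, and stays where it is left (about 2 N at a peg moves it). Near its rim (radius 108 to 128 mm) stand 8 dark sawtooth ratchet teeth 14 mm high, 45 degrees apart, with notches 20 degrees wide between them
- wheel (a joint): angle of the wheel, rad: grows counterclockwise seen from above, which is the forward (ratcheting) way; backward is clockwise, falling. Starts within 0.05 of 0 with the pawl seated in a notch; one notch is 0.785 (45 degrees), so one notch backward is -0.785. The nose drops into a notch if the wheel is within about 0.11 of the notch's middle (each whole multiple of 0.785)
- peg0 (a point): centre of the top of one of the wheel's four upright steel finger pegs, 14 mm in diameter, 40 mm tall, 95 mm from the wheel's centre, 90 degrees apart (in the stand's frame this one starts near 290 degrees from +x); top 108 mm above the bench, turns with the wheel
- peg1 (a point): centre of the top of one of the wheel's four upright steel finger pegs, 14 mm in diameter, 40 mm tall, 95 mm from the wheel's centre, 90 degrees apart (in the stand's frame this one starts near 200 degrees from +x); top 108 mm above the bench, turns with the wheel
- peg2 (a point): centre of the top of one of the wheel's four upright steel finger pegs, 14 mm in diameter, 40 mm tall, 95 mm from the wheel's centre, 90 degrees apart (in the stand's frame this one starts near 110 degrees from +x); top 108 mm above the bench, turns with the wheel
- peg3 (a point): centre of the top of one of the wheel's four upright steel finger pegs, 14 mm in diameter, 40 mm tall, 95 mm from the wheel's centre, 90 degrees apart (in the stand's frame this one starts near 20 degrees from +x); top 108 mm above the bench, turns with the wheel
- pawl (a joint): angle of the pawl, rad: 0 = seated, nose fully down in a notch; grows as the nose rises, stop at about 0.64. Above about 0.2 the nose clears the teeth. On top of a tooth it reads about 0.15. The hinge is stiff: the pawl stays where it is left (about 4 N on the tail raises the nose, 2 N on the nose lowers it)
- pawl_tail (a point): centre of the upper face of the thumb pad on the pawl's tail, a 28 x 28 x 8 mm steel plate 52 mm from the hinge pin on the side away from the wheel's notch; 113 mm above the bench with the pawl seated, where the pad slopes up away from the hinge at 0.42 rad. Pressing it down raises the nose; at the stop the point is about 36 mm lower (77 mm above the bench)
- pawl_nose (a point): centre of the upper face of the pawl's other end, straight above its nose: a flat steel bar 16 mm wide, 92 mm from the hinge pin; 94 mm above the bench when seated, about 150 mm with the pawl fully raised. Pressing it down lowers the nose
- pot_mid (a point): small unfired white teapot standing loose in the middle of the wheel, half-way up: body 80 mm across, 58 mm tall (handle to 66), spout and loop handle reach 62 mm from its axis. It rides round with the wheel
- teapot0_mid (a point): white teapot on the ware board on the left, half-way up: 100 mm across, 75 mm tall; to be left alone
- teapot1_mid (a point): white teapot on the ware board on the left, half-way up: 100 mm across, 75 mm tall; to be left alone
- bowl_mid (a point): small white bowl beside the wheel, half-way up: 72 mm across, 42 mm tall; to be left alone
- jar_mid (a point): glass jar with a white cap, half-way up: 54 mm across, 70 mm tall; to be left alone
- rib: flat wooden potter's rib 45 x 85 x 8 mm lying on the bench, origin at the middle of its underside; to be left alone
- trimmer: trimming knife lying on the bench, 165 mm long, 12 mm thick, origin under its middle; to be left alone
- caliper: steel caliper lying on the bench at the right, 210 mm long, 7 mm thick, origin under the middle of its bar; to be left alone
Things that resemble listed ones, but are neither listed nor needed, are in the scene too. Leave any orange or red look-alike of the part that bears pot_mid alone.

How it is judged:
By the outcome, as a careful person would: the job done as asked, in the order asked, and still so for the second after the job is handed in, with the robot touching nothing.
It also fails if it takes over 56 s, if anything falls off the work surface, if the arm or the gripper's body presses on something with over 40 N, if the wrist force passes 120 N, or if a joint passes its speed limit or range.

## Working session

There is one attempt and no reset: what is moved stays moved. The work goes in short steps, each a Python script; the robot and the scene stay as the last script left them, time stands still between calls to the robot, and variables do not carry over. Pictures are saved under pics/ and viewed, at most 10 in all, crops included, and the job is handed in when it is done.

```bash
ls; mkdir -p pics
cat > h.py <<'E'
import numpy as np, cv2
from cell import robot, grip, kin, viewer
def pin(name,cam,n=3):
    ci=viewer.camera_info(cam); R=np.array(ci["R"]);t=np.array(ci["t"])
    return [(round(d["confidence"],2),np.round(R.T@(np.array(d["at"])-t),1)) for d in viewer.pinpoint(name,cam)[:n]]
def snap(cam,fn):
    im=viewer.read_camera(cam); cv2.imwrite("pics/"+fn,im[:,:,::-1]); return im
E
python3 - <<'E'
from h import *
a=snap("scene","s0.png");b=snap("top","t0.png")
cv2.imwrite("pics/both.png",cv2.resize(np.vstack([a,b]),(400*1,600))[:,:,::-1])
for c in("scene","top"):
    for n in("stand","hub","peg0","peg1","peg2","peg3","pawl_tail","pawl_nose","pot_mid"):
        print(c,n,pin(n,c))
print(robot.observe())
E
```

```text
pics
scene stand [(0.86, array([ 6.224e+02, -5.540e+01, -1.000e-01]))]
scene hub [(0.72, array([622.3, -56. ,  71.1]))]
scene peg0 [(0.98, array([702.9,  -0.9, 104.4])), (0.72, array([ 679.2, -127.8,  104.8])), (0.7, array([564.9,  24.2, 102.6]))]
scene peg1 [(0.98, array([702.9,  -0.9, 104.4])), (0.72, array([ 679.2, -127.8,  104.8])), (0.7, array([564.9,  24.2, 102.6]))]
scene peg2 [(0.98, array([702.9,  -0.9, 104.4])), (0.72, array([ 679.2, -127.8,  104.8])), (0.7, array([564.9,  24.2, 102.6]))]
scene peg3 [(0.98, array([702.9,  -0.9, 104.4])), (0.72, array([ 679.2, -127.8,  104.8])), (0.7, array([564.9,  24.2, 102.6]))]
scene pawl_tail [(0.78, array([468. ,  40.1, 110.4]))]
scene pawl_nose [(0.59, array([508.6, -88.6,  92.6]))]
scene pot_mid [(0.95, array([605.3, 294.3,  28.7])), (0.57, array([618.6, -54. ,  99.4])), (0.56, array([342.4, -65. ,  27.7]))]
top stand [(0.9, array([ 6.215e+02, -5.510e+01,  4.000e-01]))]
top hub [(0.58, array([619.8, -55.8,  66.8]))]
top peg0 [(0.97, array([ 680.6, -131.7,  106.2])), (0.82, array([ 546.6, -109.1,  109.2])), (0.75, array([699.1,   1.9,
[... 679 characters left out ...]
6750716, -0.01160287,  1.60271084,  0.00599725,
        1.07138486, -0.05631889]), 'joint_velocities': array([ 2.21849856e-03,  1.05452126e-03,  5.06300565e-04,  4.22727951e-05,
        6.27224924e-04,  2.00666601e-03, -1.16466878e-03]), 'joint_torque': array([-2.05868866e-05, -5.20416033e+01, -1.22733030e-02, -2.44059813e+01,
       -5.66397153e-02,  1.13023879e-02, -2.71734677e-06]), 'tcp_pos': array([255.43507243, 597.7119396 , 214.58321762]), 'tcp_rot': array([6.30116711e-01, 3.07771208e+00, 2.96190043e-05]), 'contact_force': array([ 0.1523684 , -0.63643953,  0.12180296]), 'wrist_torque': array([-0.05902224, -0.00296321, -0.0497072 ]), 'grip_force': 0.0, 'grip_width': 0.9999088737242012}
```

View pics/s0.png

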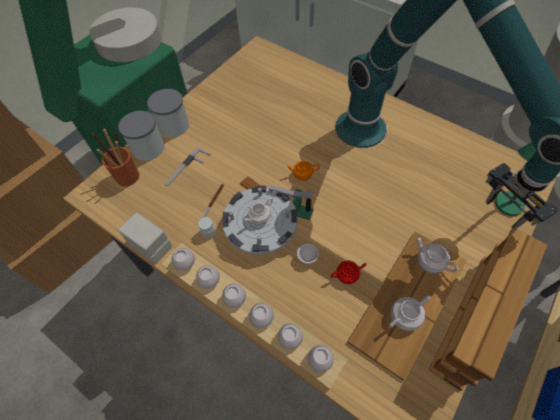

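View pics/t0.png

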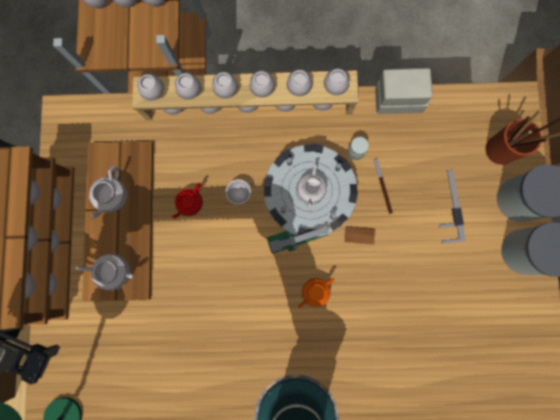

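The stand is at about (622, -55) with a yaw of about 17.5°. In the top view the wheel is at px (311,190), the pawl at px (270,242) to (325,232), and the pot stands in the middle. The orange (316,292) and red (188,200) pots are decoys. First I press the tail.

```bash
cat >> h.py <<'E'
C=np.array([622.,-55.4]); YAW=np.radians(17.5)
def S(x,y,z):
    c,s=np.cos(YAW),np.sin(YAW); return np.array([C[0]+c*x-s*y,C[1]+s*x+c*y,z])
def toS(p):
    c,s=np.cos(YAW),np.sin(YAW); d=np.array(p)[:2]-C; return np.array([c*d[0]+s*d[1],-s*d[0]+c*d[1],p[2]])
def down(psi): return np.pi*np.array([np.cos(psi/2),np.sin(psi/2),0])
def F(): return np.array(robot.observe()["contact_force"])
def pegs():
    out=[]
    for cam in("top","scene"):
        viewer.read_camera(cam)
        for d,p in pin("peg0",cam,8):
            q=toS(p); r=np.hypot(q[0],q[1])
            if abs(r-95)<15: out.append((cam,d,round(float(np.degrees(np.arctan2(q[1],q[0])))%360,1),round(float(r),1)))
    return out
E
python3 - <<'E'
from h import *
print(pegs())
o=robot.observe()
grip(0.0)
psis=[YAW+np.pi/2,YAW-np.pi/2]
p=S(-118,143,160)
q=[(np.abs(np.array(kin.ik(p,down(a)))-o["joints"])[6],a) if kin.ik(p,down(a)) is not None else (9,a) for a in psis]; print(q)
psi=min(q)[1]
robot.servo_line([255,598,260],feed=250)
robot.movep(S(-118,143,160),down(psi))
robot.servo_line(S(-118,143,124),feed=120)
f0=F();print("f0",f0)
for z in range(120,77,-3):
    robot.servo_line(S(-118,143,z),feed=40)
    f=F()-f0; print(z,np.round(f,1))
    if np.linalg.norm(f)>14: break
print(robot.observe()["t"],robot.observe()["tcp_pos"])
robot.servo_line(S(-118,143,170),feed=200)
snap("top","t1.png");print(pin("pawl_nose","top"),pin("pawl_tail","top"))
snap("scene","s1.png");print(pin("pawl_nose","scene"),pin("pawl_tail","scene"))
print(robot.observe()["t"])
E
```

```text
[('top', 0.9, 18.3, 93.5), ('top', 0.85, 109.4, 95.1), ('top', 0.78, 290.5, 95.6), ('top', 0.76, 197.3, 92.6), ('scene', 0.95, 109.7, 97.0), ('scene', 0.84, 18.9, 96.3), ('scene', 0.83, 291.0, 93.2), ('scene', 0.63, 199.4, 95.9)]
[(np.float64(0.34582915219437904), np.float64(1.8762289458939043)), (np.float64(2.243737749937681), np.float64(-1.2653637076958888))]
f0 [-1.24938336  0.43008256 -0.537594  ]
120 [ 1.3 -0.7  0.2]
117 [1.4 0.2 2.7]
114 [ 1.7 -0.4  2.7]
111 [0.7 0.  1.6]
108 [ 2.2 -0.1  1.2]
105 [ 1.7 -0.3  1.4]
102 [0.5 0.5 1.2]
99 [ 1.9 -0.7  0.5]
96 [ 2.1 -0.4  0.8]
93 [ 0.9 -0.9  0.6]
90 [1.4 0.8 1.1]
87 [ 1.1 -0.3  1. ]
84 [-0.8  0.   6.7]
81 [-7.9 -2.3 31.4]
8.9833 [466.69547124  45.33261172  83.19998153]
[(0.48, array([502.3, -72.7, 149.2]))] [(0.67, array([410.8, 495.3,  53.8])), (0.62, array([ 497.1, -191.9,    0.7])), (0.32, array([702.4,  -1. , 109.4]))]
[(0.82, array([502.3, -67.4, 148.5]))] [(0.78, array([468.7,  46.5,  80.3])), (0.4, array([ 636.2, -269.1,    3.5]))]
9.875
```

```bash
cat >> h.py <<'E'
def A(deg,z): # finger pose on the peg circle at stand angle deg, tool y radial
    a=np.radians(deg); return S(95*np.cos(a),95*np.sin(a),z), down(YAW+a+np.pi/2)
E
python3 - <<'E'
from h import *
robot.servo_line(S(-118,143,215),feed=300)
robot.movep(*A(44,200))
robot.servo_line(A(44,90)[0],feed=150)
f0=F();print("f0",f0)
for d in list(range(41,-12,-3)):
    p,r=A(d,90); robot.servo_line(p,feed=35,rotation=r)
    f=F()-f0; a=np.radians(d)+YAW
    print(d,"tang",round(float(f@[-np.sin(a),np.cos(a),0]),1),np.round(f,1))
    if np.linalg.norm(f)>15: print("STOP");break
print(robot.observe()["t"]); print(pegs())
snap("top","t2.png")
print(pin("pawl_nose","top"),pin("pot_mid","top"))
E
```

```text
f0 [ 0.93750544 -0.26734662  0.46121903]
41 tang 0.2 [-0.4 -0.3 -0.5]
38 tang 0.5 [-0.6 -0.1 -0.3]
35 tang 0.2 [-0.5 -0.4  0.2]
32 tang 1.2 [-1.2  0.5 -0.4]
29 tang 0.4 [-0.6 -0.1 -1.2]
26 tang 1.6 [-0.9  1.3 -0.3]
23 tang 1.3 [-2.1 -0.  -0.4]
20 tang 1.7 [-1.2  1.2 -0.5]
17 tang 1.1 [-2.3 -0.2 -0.8]
14 tang -0.2 [-1.5 -1.1 -1. ]
11 tang 0.9 [-1.1  0.4 -0.6]
8 tang 1.0 [-1.7  0.3 -1. ]
5 tang 1.3 [-2.1  0.5 -0.8]
2 tang 1.5 [-1.6  1.  -0.8]
-1 tang 0.6 [-1.3  0.3 -0.6]
-4 tang 1.7 [-1.7  1.3 -0.5]
-7 tang 0.1 [-0.8 -0.  -1.6]
-10 tang 1.2 [-1.4  1.   0.5]
17.2083
[('top', 0.97, 156.2, 95.6), ('top', 0.93, 249.7, 95.2), ('top', 0.88, 337.4, 99.0), ('scene', 0.85, 338.4, 94.7), ('scene', 0.81, 70.4, 97.7), ('scene', 0.71, 158.6, 94.1)]
[] [(0.95, array([339.6, -62.5,  32. ])), (0.91, array([620. , -54.8,  96.6])), (0.74, array([599.6, 286.2,  29.7]))]
```

View pics/t2.png

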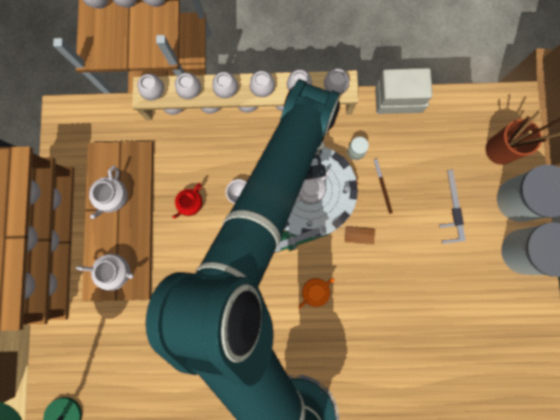

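The wheel follows the finger: the pegs read about +4° short of one notch. The picture shows the pot still in the middle at px (313,187). I push the last 4°, back off and measure.

Run:
```python
from h import *
for d in(-12,-14):
    p,r=A(d,90); robot.servo_line(p,feed=30,rotation=r)
print(pegs())
p,r=A(-6,90); robot.servo_line(p,feed=40)
robot.servo_line(A(-6,215)[0],feed=250)
robot.movep(S(-118,143,215),down(YAW+np.pi/2))
a=pegs();a+=pegs();print(a)
print("mean dev",np.mean([((x[2]-20+45)%90) -0 if ((x[2]-20+45)%90)<45 else ((x[2]-20+45)%90)-90 for x in a]))
im=snap("top","t3.png");snap("scene","s3.png")
cv2.imwrite("pics/c3.png",cv2.resize(im[130:260,230:400],None,fx=4,fy=4,interpolation=3)[:,:,::-1])
print(pin("pawl_nose","scene"),pin("pot_mid","scene"),robot.observe()["t"])
```

```text
[('top', 0.9, 334.9, 99.0), ('top', 0.82, 151.0, 95.7), ('top', 0.75, 246.9, 97.2), ('scene', 0.84, 65.5, 94.0), ('scene', 0.79, 333.3, 96.7), ('scene', 0.76, 155.3, 94.9)]
[('top', 0.88, 63.8, 93.0), ('top', 0.67, 153.0, 94.2), ('top', 0.62, 333.5, 99.8), ('scene', 0.81, 333.8, 96.8), ('scene', 0.69, 153.6, 96.9), ('scene', 0.66, 243.8, 92.0), ('scene', 0.56, 66.1, 97.0), ('top', 0.89, 66.5, 96.0), ('top', 0.68, 246.3, 94.4), ('top', 0.57, 153.5, 95.9), ('top', 0.55, 335.2, 98.7), ('scene', 0.93, 334.1, 95.3), ('scene', 0.91, 156.1, 95.6), ('scene', 0.7, 66.1, 95.4), ('scene', 0.63, 246.3, 88.2)]
mean dev -0.21999999999999792
[(0.57, array([501.7, -69.5, 149.4]))] [(0.9, array([616.2, -54.2,  95.8])), (0.88, array([604.7, 295.2,  29.3])), (0.56, array([342.6, -64.5,  26.4]))] 21.0333
```

View pics/c3.png

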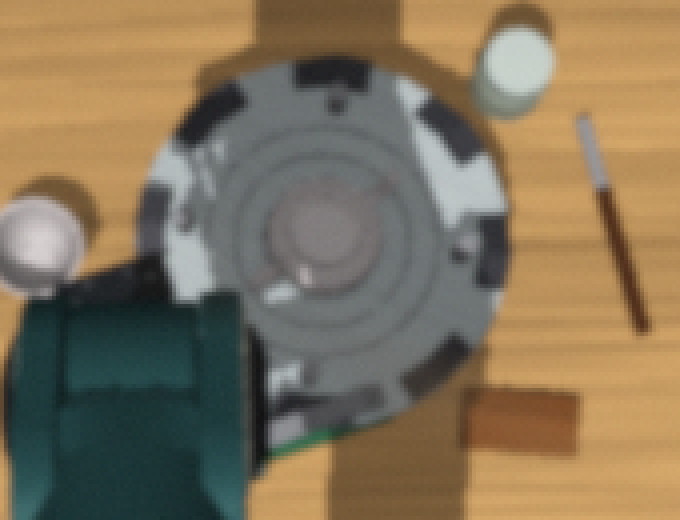

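The wheel sits within about 0.3° of the new notch. The crop shows the pot standing in the middle at (325,230), and the bowl, jar, knife and rib where they were. Next I press the nose down.

```bash
cat > n.py <<'E'
from h import *
def P(th,L=84,dz=0):
    return S(-118,92-(L*np.cos(th)-6*np.sin(th)),88+L*np.sin(th)+6*np.cos(th)+dz)
robot.movep(P(.62,dz=55),down(YAW+np.pi/2))
robot.servo_line(P(.62,dz=16),feed=120)
f0=F();print(f0)
ths=list(np.arange(.58,.05,-.06))+list(np.arange(.04,-.07,-.012))
for th in ths:
    robot.servo_line(P(th,dz=10*np.tan(max(th,0))),feed=40)
    f=F()-f0;o=robot.observe();print(round(th,3),np.round(f,1),np.round(toS(o["tcp_pos"]),1))
    if np.linalg.norm(f)>12: break
robot.hold(.2);print(np.round(F()-f0,1))
p=robot.observe()["tcp_pos"]; q=toS(p); 
robot.servo_line(S(q[0],q[1],200),feed=150)
robot.movep(S(-118,300,260),down(YAW+np.pi/2))
im=snap("top","t4.png");s=snap("scene","s4.png")
for c in("top","scene"): print([pin(n,c) for n in("pawl_nose","pawl_tail","pot_mid")])
a=pegs();print(a)
cv2.imwrite("pics/c4.png",cv2.resize(np.hstack([im[130:260,230:400],s[160:290,200:370]]),None,fx=2.3,fy=2.3,interpolation=3)[:,:,::-1])
print(robot.observe()["t"])
E
python3 n.py
```

```text
[ 0.47233312 -0.33007038  0.87121887]
0.58 [0.1 0.1 0. ] [-118.2   25.2  145.5]
0.52 [ 0.1  0.2 -1.4] [-118.4   22.3  140.3]
0.46 [-0.8 -0.3 -0.7] [-118.2   19.3  135.3]
0.4 [-1.8  0.3 -0.8] [-118.1   16.9  130.2]
0.34 [-0.7  0.3 -0.3] [-118.2   14.7  124.9]
0.28 [-0.9  0.1 -1.7] [-118.2   12.9  119.6]
0.22 [-0.9 -0.1 -0.4] [-118.2   11.3  114.1]
0.16 [-0.   0.  -0.5] [-118.2   10.   108.6]
0.1 [-1.2  0.8 -1.1] [-118.2    9.   103. ]
0.04 [-0.5 -0.2 -1.1] [-118.2    8.4   97.5]
0.028 [-0.9 -0.2 -0.4] [-118.     8.2   96.6]
0.016 [-1.2  0.8 -1.2] [-118.     8.1   95.5]
0.004 [ 0.1  0.  -0.4] [-118.     8.    94.3]
-0.008 [-3.8  0.8  9.1] [-118.     8.    94.1]
-0.02 [-7.3  2.1 18.1] [-118.    8.   94.]
[-6.7  2.2 19.5]
[[(0.91, array([508.2, -92.4,  97.5]))], [(0.47, array([625.3, 512.4,  51.6]))], [(0.78, array([598.4, 287.9,  30.4])), (0.75, array([618.5, -56.5,  96.1])), (0.67, array([338.6, -62.3,  32.7]))]]
[[(0.47, array([508.7, -91.1,  94.8]))], [(0.74, array([468.7,  43. , 109.1])), (0.52, array([626.3, 145.6,  21.8]))], [(0.79, array([341.8, -65.5,  26.7])), (0.69, array([605.2, 293.8,  27.6]))]]
[('top', 0.93, 152.8, 94.6), ('top', 0.9, 62.6, 98.0), ('top', 0.9, 334.3, 95.7), ('top', 0.71, 248.3, 92.0), ('scene', 0.96, 154.3, 95.2), ('scene', 0.83, 244.5, 93.4), ('scene', 0.66, 333.0, 98.1), ('scene', 0.57, 65.9, 98.7)]
29.1917
```

View pics/c4.png

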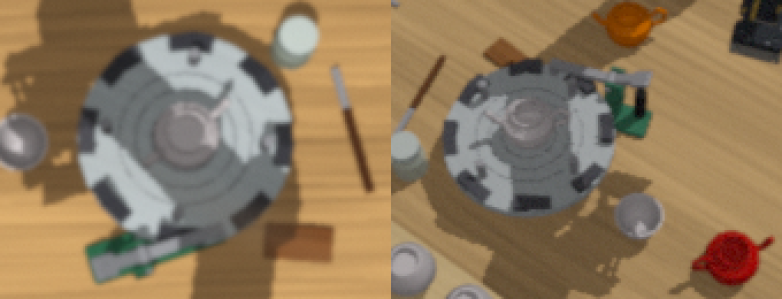

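The pawl is seated: the nose came to a firm stop at z = 94 mm. The picture shows it between two teeth, with the pot still central at px (187,133) and the bench items unmoved.

```bash
python3 -c "
from h import *
robot.hold(.3);print(robot.job_done())"
```

```text
the job is handed in; nothing more can be done
None
```

I lifted the pawl, turned the wheel back one notch (pegs within about 0.5° of target), pressed the pawl fully down into the new notch, and handed the job in at about 29.5 s; the pot is still in the middle, and the tail press briefly reached about 32 N when it hit its stop.

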